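# Hang up the spares pail

## Robot

A 6-joint arm with a two-finger parallel gripper is mounted at the origin on the work surface. World frame = base frame: x ahead of the robot, y to its left, z up, the work surface at z = 0. Lengths are in m, angles in rad, forces in N, time in s.
With the tool pointing down it reaches from about 0.3 to 0.95 m from the base axis. Payload 3.1 kg.
Tool frame: the origin (TCP) lies midway between the tips of the shut fingers; the grasp point (between the pads) lies 19 mm behind it; z points along the fingers, y is the line along which they close (so a half turn about z gives the same grasp; the last joint's range is limited). The gripper opens to 85 mm and grips with 20 to 120 N. Pads are 22 mm wide; open, the fingers measure 114 mm over their backs; the gripper's body (76 mm by 85 mm) begins 54 mm behind the grasp point. The pads swing forward as they close: fully open they stand 13 mm farther back than shut.
Start: joints at [1.055, 0.308, 1.634, -0, 1.2, -0.07], TCP at [0.27, 0.564, 0.231] pointing down, gripper open.
Joint ranges: [-3.06, 3.06], [-0.79, 1.96], [0.05, 2.63], [-1.19, 4.34], [0.05, 2.64], [-2.94, 2.94]. Speed limits (rad/s): [2.79, 2.79, 3.14, 3.14, 3.14, 3.14].

## Interface

Orientations are given as a unit quaternion [w, x, y, z].
In Python, from bench import env gives the robot as it stands. The module is installed in compiled form; this text tells all that it offers. Calls block until the motion is done:
- env.movep(position, orientation): joint-space move of the TCP to a pose.
- env.move_linear(position, attitude=None, v=0.15, force_limit=None): straight line of the TCP; attitude=None keeps the orientation; v is the mean speed in m/s. With force_limit (N) it stops when the force on the tool has changed by that much, and returns True; else False.
- env.movej(angles): joint-space move.
- env.grip(opening, f_grip=None): opening from 0.0 (shut) to 1.0 (fully open); f_grip is the grip in N (None keeps the last); returns when the fingers have stopped.
- env.pause(seconds).
- env.solve_ik(position, orientation): joint angles nearest the present ones, or None.
- env.sense(): the state.
- env.snapshot(name): name is "scene" or "top" or "wrist"; returns a dict with "color" (384x512x3 uint8, blue, green, red), "mtx" (3x3 intrinsics, pixels), "origin" and "attitude" of the camera in the world; the wrist camera has in their place "hand_eye" (4x4, takes a point from camera to tool coordinates, whose origin is the TCP and whose axes are the flange's). Camera axes: x right, y down, z forward; pixel columns grow to the right and rows downward; lengths in m; the calibration is good to about 2 mm. A picture is of the moment at which its call begins: read the wrist's pose just before it. There is no depth.
A pose or a line that the arm cannot do raises env.IKError and nothing moves.
- env.finish_job(): hands the job in; it is judged then, once.
The state is a dict: "t": time; "q": joint angles; "joint_velocities": joint speeds; "effort": joint torques, N m; "eef_pos": TCP position; "tcp_rot": TCP orientation; "force": force on the tool from outside, world axes, zero at the start; "moment": the same for the moment, N m; "width": opening from 0.0 (shut) to 1.0 (fully open); "finger_force": force on a finger pad.
Only numpy, scipy, OpenCV 4.12 (cv2) and the standard library are available. Lean on these libraries where they do the work, as an engineer would, in place of code of your own. Each camera call takes 0.05 s, during which the arm holds its last target. There are 200 camera calls.

## Task

Put the leftover finned aluminium heatsink into the small steel spares pail standing on the counter, then swing the pail's folded-down wire bail fully upright while the pail stays standing. Lift the pail by its bail and hang it by the bail over the empty pair of prongs under the glass shelf, with the heatsink still inside. Leave it hanging upright and without swinging, and do not disturb anything else on the counter or the pail that already hangs there.

Things in the scene. Friction and masses are not known exactly. Their poses are not given: they have to be found in the camera images.
- pail: Small open galvanised pail, loose, 0.25 to 0.38 kg. Origin: centre of its underside. 100 mm tall, outer diameter 90 mm at the foot, 111 mm at the rim; wall 2.5 mm, floor 3 mm. Riveted ears at its +y and -y sides (outer faces 59 mm from the axis) stand 16 mm above the rim and carry the wire bail, which starts folded down on the pail's -x side.
- bail (a joint): Angle of the pail's wire bail (rad). 0 = folded down on the pail's -x side, leaning on the rim 0.22 rad below level; 1.79 = upright; 3.58 = folded to the other side. It starts at 0 to 0.12. It turns about the pail's y axis, 109 mm above the underside, on the pail's axis. Slight friction (0.025 N m): it stays where it is left. Pressing down along the bail can tip the light pail.
- bail_grip (a point): Centre of the bail's grip: black plastic sleeve 12 mm thick, 44 mm long (pail's y), turning easily on the wire, 90 mm from the bail's hinge axis. Bare 5 mm wire runs on straight to 46 mm each side of the middle. Folded: 88 mm to the pail's -x side, 89 mm above its underside, 25 mm free between sleeve and rim. Upright: 199 mm above its underside. Axes turn with the bail.
- heatsink: Leftover drive heatsink, loose, 28 to 46 g: bare aluminium bar 60 mm long (its x), 22 mm wide (its y), 10 mm high, with fins running along it. Origin: centre of its underside.
- hooks: Empty double hook on the rack's rail, fixed, facing as the rack does. Origin: front face of the rail, midway between the prongs, at their axes' height (240 mm above the counter). Two steel prongs 6 mm thick at y = +33 and -33 mm run 95 mm towards its -x (to the robot), dropping 3 mm, then turn up; the tips end at x = -112 mm, 16 mm above the origin.
- hooks_seat (a point): Where the middle of the bail belongs: midway between the empty prongs, 85 mm out from the rail (10 mm short of the upturned ends), at the height of the wire's centre when it rests on the prongs. Same axes as the hooks. Anywhere along the prongs behind the upturned ends is good.
- rack: Open rack, fixed. Origin: on the counter under the rail's front face, midway between posts (y = +-190 mm); front is -x. Rail 30 mm high, 240 mm up. Feet from x = -110 to 120 mm. Over the prongs a glass shelf, 430 mm wide: aluminium front edge at x = -95 mm, underside 380 mm up, stock on it. No room there for a tool pointing straight down: tilt it 35 to 45 degrees, fingers down and towards the rail.
- other_pail_base (a point): Centre of the underside of a second pail of the same kind (about 50 mm above the counter), already hanging by its upright bail on the rack's other double hook, 170 mm beside the empty one; it can swing. Leave it hanging.
- tape: Brown roll of packing tape lying flat, 96 mm across, 48 mm high. Origin: centre of its underside. Bystander.
- screwdriver: Screwdriver, 190 mm long. Bystander.
- flash_drive: Black plastic flash drive with a steel plug, 55 x 18 x 8 mm, smooth (no fins). Origin: its underside. Bystander.
- mouse: Black computer mouse, 105 x 60 x 34 mm. Origin: centre of its underside. Bystander.
- case_fan: Black 80 x 80 x 25 mm case fan lying flat. Origin: centre of its underside. Bystander.
- drive_box: White and blue product box, 75 x 105 x 22 mm. Origin: centre of its underside. Bystander.
- flask: Steel drinking flask with a black cap, 66 mm across, 200 mm tall. Origin: centre of its underside. Bystander.
Not all that is in view belongs to the job. What is shaped like the pail but green is not meant. Of the things that look like the heatsink, take the one that is farthest to the robot's right at the start.

How it is judged:
By the outcome, as a careful person would: the job done as asked, in the order asked, and still so for the second after the job is handed in, with the robot touching nothing.
It also fails if it takes over 67 s, if anything falls off the work surface, if the arm or the gripper's body presses on something with over 40 N, if the wrist force passes 120 N, or if a joint passes its speed limit or range.

## Working session

There is one attempt and no reset: what is moved stays moved. The work goes in short steps, each a Python script; the robot and the scene stay as the last script left them, time stands still between calls to the robot, and variables do not carry over. Pictures are saved under pics/ and viewed, at most 11 in all, crops included, and the job is handed in when it is done.

```bash
mkdir -p pics
cat > h.py <<'E'
import numpy as np, cv2
from bench import env
from scipy.spatial.transform import Rotation as R
def rot(q): return R.from_quat([q[1],q[2],q[3],q[0]])
def quat(r):
    x=r.as_quat(); return [x[3],x[0],x[1],x[2]]
def cam(name):
    s=env.sense(); d=env.snapshot(name)
    if name=="wrist":
        T=np.eye(4); T[:3,:3]=rot(s["tcp_rot"]).as_matrix(); T[:3,3]=s["eef_pos"]
        M=T@np.array(d["hand_eye"]); o=M[:3,3]; A=M[:3,:3]
    else:
        o=np.array(d["origin"]); a=np.array(d["attitude"]); A=a if a.shape==(3,3) else rot(a).as_matrix()
    return d["color"],np.array(d["mtx"]),o,A
def ray(c,u,v):
    _,K,o,A=c; r=A@np.linalg.inv(K)@np.array([u,v,1.]); return o,r
def onz(c,u,v,z):
    o,r=ray(c,u,v); return o+r*(z-o[2])/r[2]
def proj(c,p):
    _,K,o,A=c; x=K@(A.T@(np.array(p)-o)); return x[:2]/x[2]
def down(yaw,tilt=0,about='y'):
    # tool z down, tool y at world angle yaw
    y=np.array([np.cos(yaw),np.sin(yaw),0]); z=np.array([0,0,-1.]); x=np.cross(y,z)
    return R.from_matrix(np.c_[x,y,z])
E
python3 - <<'E'
from h import *
for n in("scene","top"):
    c=cam(n); cv2.imwrite(f"pics/{n}0.png",cv2.resize(c[0],None,fx=1.5,fy=1.5,interpolation=cv2.INTER_CUBIC)); print(n,c[1],c[2],c[3])
s=env.sense(); print({k:s[k] for k in("t","eef_pos","tcp_rot","force","width")})
E
```

```text
scene [[486.93319497   0.         252.94223345]
 [  0.         486.93319497 194.12343378]
 [  0.           0.           1.        ]] [ 1.57980636 -0.07148283  1.4950242 ] [[ 0.050032    0.77407897 -0.63110898]
 [ 0.99873621 -0.04179625  0.02791146]
 [-0.00477232 -0.63170786 -0.77519185]]
top [[407.90033187   0.         257.07088117]
 [  0.         407.90033187 192.71539338]
 [  0.           0.           1.        ]] [ 0.27921211 -0.02216457  1.32966746] [[-7.14844700e-03 -9.84266876e-01  1.76543523e-01]
 [-9.99974042e-01  6.87685379e-03 -2.15018955e-03]
 [ 9.02296350e-04 -1.76554311e-01 -9.84290486e-01]]
{'t': 0.1, 'eef_pos': array([0.2691145 , 0.56323283, 0.23013886]), 'tcp_rot': array([-3.11268718e-04,  2.21035310e-01,  9.75265200e-01, -1.04178735e-03]), 'force': array([ 0.37095634, -0.16865177,  0.16215877]), 'width': 0.9975204463251138}
```

View pics/scene0.png

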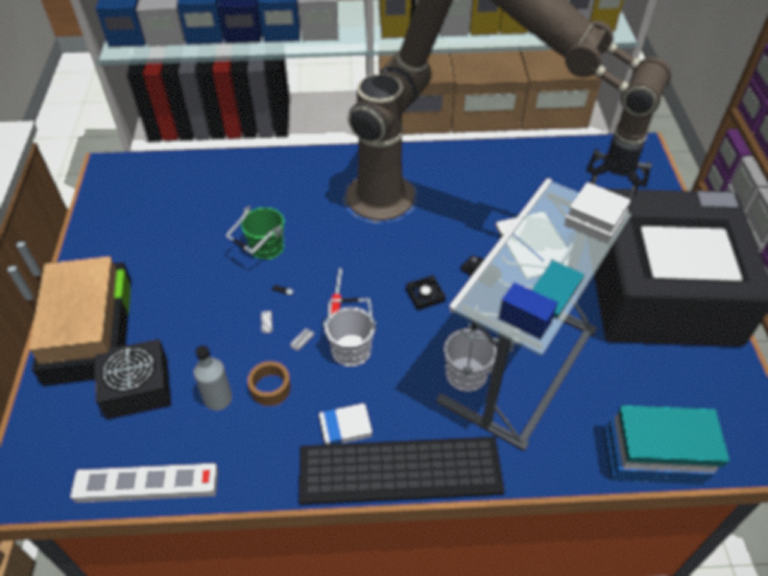

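View pics/top0.png

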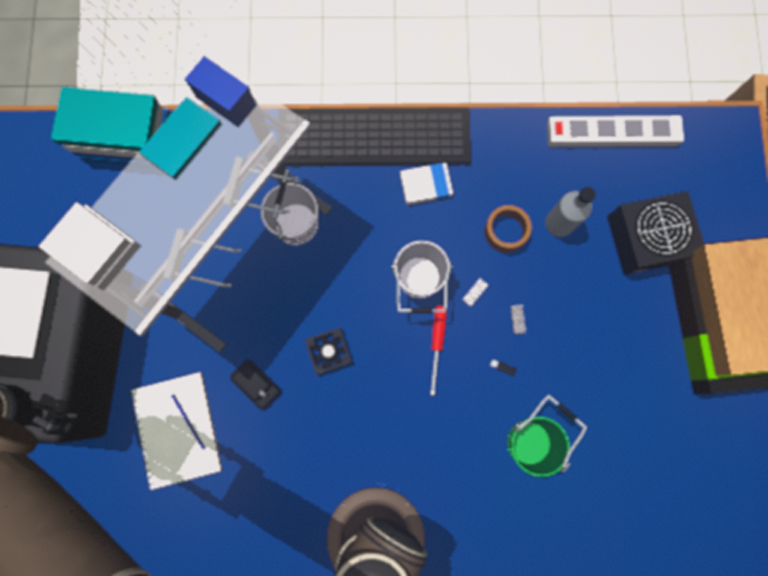

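The scene and top views show these positions, in 1.5x top-view pixels:

- **Steel pail:** at (421,270), with its bail folded toward (420,311) and the screwdriver handle at (439,325) close by.
- **Finned candidates:** at (475,292) and (518,319). The flash drive is at (503,367), black and smooth.
- **Heatsink choice:** (518,319) is farthest right (-y), so it fits the description.
- **Rack:** upper left, rotated. The empty prongs are near (215,248) and (210,282), and the other pail is at (290,213).

Next I'll confirm with one enlarged crop.

Run:
```python
from h import *
c=cam("top")
a=cv2.resize(c[0][150:262,255:365],(400,407),interpolation=cv2.INTER_CUBIC)
b=cv2.resize(c[0][70:232,80:239],(399,407),interpolation=cv2.INTER_CUBIC)
cv2.imwrite("pics/crop1.png",np.hstack([a,b]))
for n,u,v,z in(("hsR",518,319,.01),("hsL",475,292,.01),("usb",503,367,.008),("pailrim",421,267,.1),("grip",420,311,.089),("p1tip",240,250,.25),("p2tip",230,285,.25),("otherpail rim",290,207,.15),("edgeA",308,122,.385),("edgeB",140,330,.385),('box',427,184,.022)):
    print(n,onz(c,u/1.5,v/1.5,z).round(3))
```

```text
hsR [ 0.448 -0.312  0.01 ]
hsL [ 0.508 -0.221  0.01 ]
usb [ 0.345 -0.276  0.008]
pailrim [ 0.545 -0.098  0.1  ]
grip [ 0.456 -0.095  0.089]
p1tip [0.547 0.239 0.25 ]
p2tip [0.482 0.255 0.25 ]
otherpail rim [0.659 0.166 0.15 ]
edgeA [0.729 0.102 0.385]
edgeB [0.387 0.357 0.385]
box [ 0.752 -0.119  0.022]
```

View pics/crop1.png

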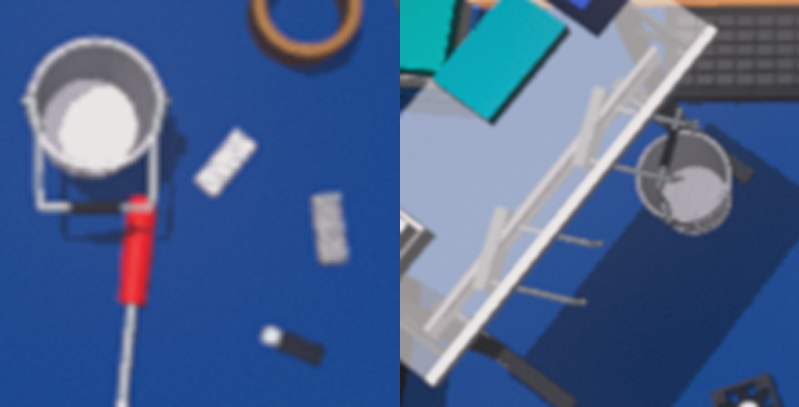

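```bash
cat >> h.py <<'E'
def go(p,yaw):
    best=None
    for k in(0,np.pi):
        q=env.solve_ik(list(p),quat(down(yaw+k)))
        if q is not None and (best is None or abs(q[5])<abs(best[5])): best=q
    env.movej(best); return best
E
python3 - <<'E'
from h import *
go([.2,.3,.36],np.radians(64)); print(env.sense()["t"])
print(go([.43,-.30,.22],np.radians(-81.5)),env.sense()["t"])
c=cam("wrist"); cv2.imwrite("pics/w1.png",c[0]); print(proj(c,[.448,-.312,.01]),c[2])
m=cv2.inRange(cv2.cvtColor(c[0],cv2.COLOR_BGR2HSV),(0,0,70),(180,90,255))
for k in cv2.findContours(m,cv2.RETR_EXTERNAL,cv2.CHAIN_APPROX_NONE)[0]:
    if cv2.contourArea(k)<300: continue
    r=cv2.minAreaRect(k); b=[onz(c,*x,.01)[:2] for x in cv2.boxPoints(r)]
    print(np.round(r[0]),onz(c,*r[0],.01).round(4),[np.linalg.norm(b[i+1]-b[i]).round(4) for i in(0,1)],[np.degrees(np.arctan2(*(b[i+1]-b[i])[::-1])).round(1) for i in(0,1)])
E
```

```text
1.3083
[-6.92225275e-01  1.25953106e-01  1.88010154e+00 -4.44089210e-16
  1.13553800e+00  7.30218065e-01] 3.65
[269.22930916 143.23774658] [ 0.50769906 -0.28802645  0.36171242]
[265. 348.] [ 0.191  -0.3492  0.01  ] [np.float64(0.0857), np.float64(0.0387)] [np.float64(-59.7), np.float64(-154.4)]
[119. 283.] [ 0.2579 -0.1642  0.01  ] [np.float64(0.0994), np.float64(0.0294)] [np.float64(-20.1), np.float64(-110.7)]
[389. 284.] [ 0.3041 -0.4787  0.01  ] [np.float64(0.0259), np.float64(0.1008)] [np.float64(-52.5), np.float64(-143.2)]
[223. 226.] [ 0.3485 -0.2758  0.01  ] [np.float64(0.0145), np.float64(0.0533)] [np.float64(-20.3), np.float64(-112.2)]
[ 88. 220.] [ 0.3332 -0.1271  0.01  ] [np.float64(0.0935), np.float64(0.0075)] [np.float64(-7.1), np.float64(-89.7)]
[271. 141.] [ 0.4504 -0.313   0.01  ] [np.float64(0.0619), np.float64(0.0243)] [np.float64(4.8), np.float64(-85.3)]
[189.  66.] [ 0.5101 -0.2233  0.01  ] [np.float64(0.0615), np.float64(0.0239)] [np.float64(-40.2), np.float64(-125.2)]
[56. 60.] [ 0.4963 -0.0976  0.01  ] [np.float64(0.103), np.float64(0.1097)] [np.float64(-81.4), np.float64(-178.7)]
```

View pics/w1.png

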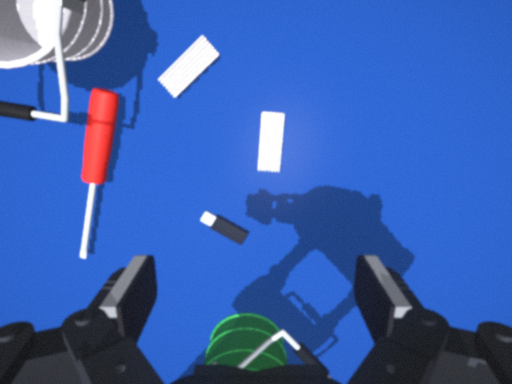

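Candidates are at wrist (271,141) and (189,66), both light finned bars of about 60x22 mm. The flash drive is at (223,226). The one at (271,141) → (0.450,-0.313) is farthest right, so I'm taking it.

Run:
```python
from h import *
yw=np.radians(-85.2)
go([.450,-.313,.06],yw)
env.grip(.6)
env.move_linear([.450,-.313,.004],v=.12,force_limit=15)
env.grip(0,30); s=env.sense(); print(s["eef_pos"],s["width"],s["finger_force"],s["t"])
env.move_linear([.450,-.313,.22],v=.35)
go([.46,-.10,.25],np.radians(-90)); env.pause(.2)
s=env.sense(); print(s["width"],s["finger_force"],s["t"])
c=cam("wrist"); cv2.imwrite("pics/w2.png",cv2.resize(c[0],(768,576),interpolation=cv2.INTER_CUBIC)); print(proj(c,[.545,-.098,.1]),proj(c,[.456,-.095,.089]))
```

```text
[ 0.4509009  -0.31374814  0.0051217 ] 0.24320409084302555 29.73188728094101 5.8083
0.24215532571681675 29.3862247467041 7.6417
[249.92205599  69.80154564] [247.43364188 173.87525372]
```

View pics/w2.png

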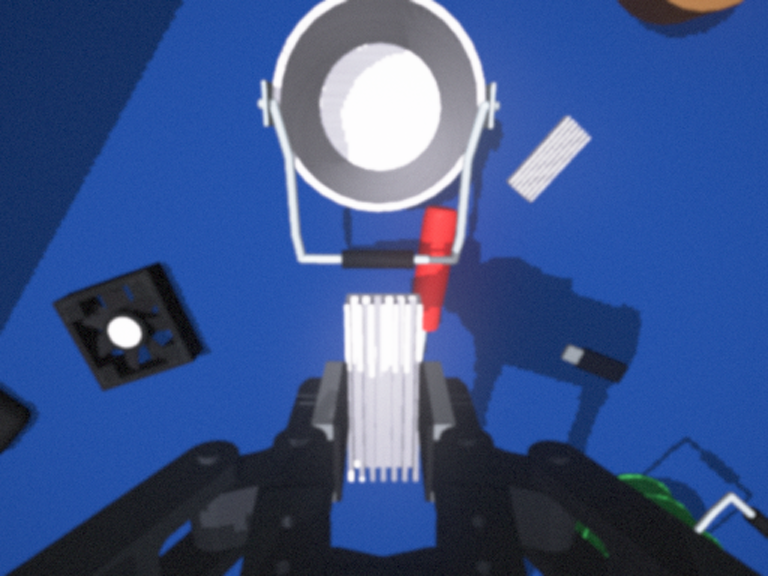

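The wrist view shows the heatsink held centrally. The pail's ears are at (266,103) and (493,102), the grip is at (379,259), and the screwdriver handle lies under the grip's right end.

Run:
```python
from h import *
c=cam("wrist")
a=onz(c,266/1.5,103/1.5,.110);b=onz(c,493/1.5,102/1.5,.110);g=onz(c,379/1.5,259/1.5,.092)
m=(a+b)/2; print(a,b,np.linalg.norm(a-b),m,g,m-g)
rc=onz(c,379.5/1.5,103/1.5,.1); print(rc)
for s in (-1,1): print(onz(c,(379.5+s*107)/1.5,100/1.5,.1))
p=m[:2]
go([p[0],p[1],.20],np.radians(-90))
print(env.move_linear([p[0],p[1],.058],v=.2,force_limit=12))
env.grip(.40); env.pause(.15)
env.move_linear([p[0],p[1],.22],v=.3)
go([.46,-.10,.25],np.radians(-90))
c=cam("wrist"); cv2.imwrite("pics/w3.png",c[0]); print(env.sense()["t"],env.sense()["eef_pos"])
```

```text
[ 0.54580628 -0.04209406  0.11      ] [ 0.5460718  -0.15870626  0.11      ] 0.1166125030634224 [ 0.54593904 -0.10040016  0.11      ] [ 0.45799192 -0.09968285  0.092     ] [ 0.08794712 -0.00071731  0.018     ]
[ 0.54596428 -0.10035719  0.1       ]
[ 0.54757275 -0.04352844  0.1       ]
[ 0.54736003 -0.15721204  0.1       ]
False
10.7083 [ 0.45912083 -0.0997781   0.248052  ]
```

View pics/w3.png

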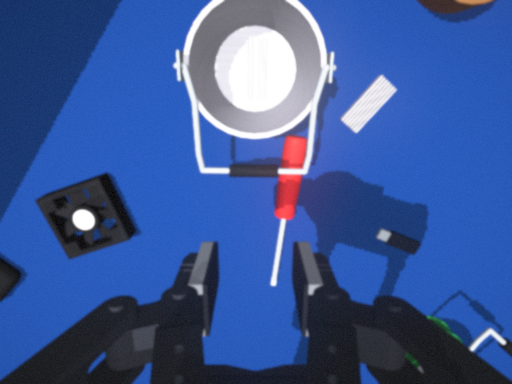

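The heatsink is inside the pail, and the pail is still upright with ears at (179,66) and (332,67). Next I'll check IK for the swing and hang poses with both tool-x signs, and take a look at the hooks.

```bash
cat >> h.py <<'E'
def att(yaw,tilt,s):
    # tool z = down, tilted by tilt towards heading yaw; tool x = s*left-of-heading
    h=np.array([np.cos(yaw),np.sin(yaw),0]); l=np.array([-h[1],h[0],0]); z=np.sin(tilt)*h+np.array([0,0,-np.cos(tilt)])
    x=s*l; return R.from_matrix(np.c_[x,np.cross(z,x),z])
def tcp(g,r): return np.array(g)+.019*r.as_matrix()[:,2]
E
python3 - <<'E'
from h import *
D=np.radians
P=[("fold",[.458,-.100,.091],0,0),("up",[.546,-.1,.199],0,40),("upY",[.546,-.1,.25],60,40),("hang77",[.52,.273,.243],77,40),("hang77b",[.52-.04,.273-.15,.30],77,40),("hang53",[.52,.273,.243],53,40),("view",[.44,.06,.36],77,40)]
for s in(1,-1):
  for n,g,y,t in P:
    for tt in ([t] if t!=40 else [35,40,45]):
      r=att(D(y),D(tt),s); q=env.solve_ik(list(tcp(g,r)),quat(r)); print(s,n,tt,None if q is None else np.round(q,2))
E
```

```text
1 fold 0 [-0.31  0.24  2.1  -0.    0.8  -0.31]
1 up 35 [-0.37 -0.01  2.25  0.58  0.39 -0.86]
1 up 40 [-0.39 -0.03  2.3   0.89  0.32 -1.17]
1 up 45 [-0.41 -0.03  2.35  1.31  0.3  -1.6 ]
1 upY 35 [-0.58  0.17  1.92  0.67  1.18 -1.93]
1 upY 40 [-0.62  0.19  1.93  0.75  1.21 -2.01]
1 upY 45 [-0.65  0.22  1.94  0.83  1.25 -2.09]
1 hang77 35 [ 0.13  0.13  1.99  0.73  0.93 -1.64]
1 hang77 40 [ 0.09  0.13  2.02  0.86  0.94 -1.76]
1 hang77 45 [ 0.05  0.14  2.05  0.98  0.96 -1.89]
1 hang77b 35 [-0.2  -0.05  2.04  0.66  1.21 -1.8 ]
1 hang77b 40 [-0.24 -0.03  2.07  0.75  1.23 -1.89]
1 hang77b 45 [-0.29 -0.01  2.08  0.83  1.26 -1.98]
1 hang53 35 [ 0.22  0.02  2.11  0.68  0.64 -1.18]
1 hang53 40 [ 0.18  0.01  2.16  0.86  0.61 -1.38]
1 hang53 45 [ 0.15  0.01  2.2   1.07  0.6  -1.59]
1 view 35 [-0.36 -0.17  2.03  0.61  1.41 -1.85]
1 view 40 [-0.41 -0.15  2.05  0.69  1.44 -1.92]
1 view 45 [-0.46 -0.13  2.06  0.76  1.47 -1.99]
-1 fold 0 [-0.31  0.24  2.1  -0.    0.8   2.83]
-1 up 35 [-0.37 -0.01  2.25  0.58  0.39  2.28]
-1 up 40 [-0.39 -0.03  2.3   0.89  0.32  1.97]
-1 up 45 [-0.41 -0.03  2.35  1.31  0.3   1.54]
-1 upY 35 [-0.58  0.17  1.92  0.67  1.18  1.21]
-1 upY 40 [-0.62  0.19  1.93  0.75  1.21  1.13]
-1 upY 45 [-0.65  0.22  1.94  0.83  1.25  1.05]
-1 hang77 35 [0.13 0.13 1.99 0.73 0.93 1.5 ]
-1 hang77 40 [0.09 0.13 2.02 0.86 0.94 1.38]
-1 hang77 45 [0.05 0.14 2.05 0.98 0.96 1.25]
-1 hang77b 35 [-0.2  -0.05  2.04  0.66  1.21  1.34]
-1 hang77b 40 [-0.24 -0.03  2.07  0.75  1.23  1.25]
-1 hang77b 45 [-0.29 -0.01  2.08  0.83  1.26  1.16]
-1 hang53 35 [0.22 0.02 2.11 0.68 0.64 1.96]
-1 hang53 40 [0.18 0.01 2.16 0.86 0.61 1.76]
-1 hang53 45 [0.15 0.01 2.2  1.07 0.6  1.55]
-1 view 35 [-0.36 -0.17  2.03  0.61  1.41  1.29]
-1 view 40 [-0.41 -0.15  2.05  0.69  1.44  1.22]
-1 view 45 [-0.46 -0.13  2.06  0.76  1.47  1.15]
```

Run:
```python
from h import *
D=np.radians
for t in (60,50,45):
    r=att(D(70),D(t),1); q=env.solve_ik(list(tcp([.44,.04,.27],r)),quat(r)); print(t,q)
    if q is not None: break
env.movej(q); env.pause(.1)
c=cam("wrist"); cv2.imwrite("pics/w4.png",cv2.resize(c[0],(768,576),interpolation=cv2.INTER_CUBIC)); np.savez("w4.npz",K=c[1],o=c[2],A=c[3])
print(env.sense()["t"],c[2],c[3][:,2]); 
for p in ([.547,.239,.256],[.482,.255,.256],[.57,.38,.24]): print(proj(c,p)*1.5)
```

```text
60 [-0.63040395  0.06899969  2.22535819  1.00024862  1.41939123 -2.3257263 ]
13.8667 [ 0.3276763  -0.03403347  0.33067052] [ 0.57250543  0.66768381 -0.47585278]
[534.67770137 296.44508726]
[541.60133453 197.49707644]
[560.01283743 220.37183975]
```

View pics/w4.png

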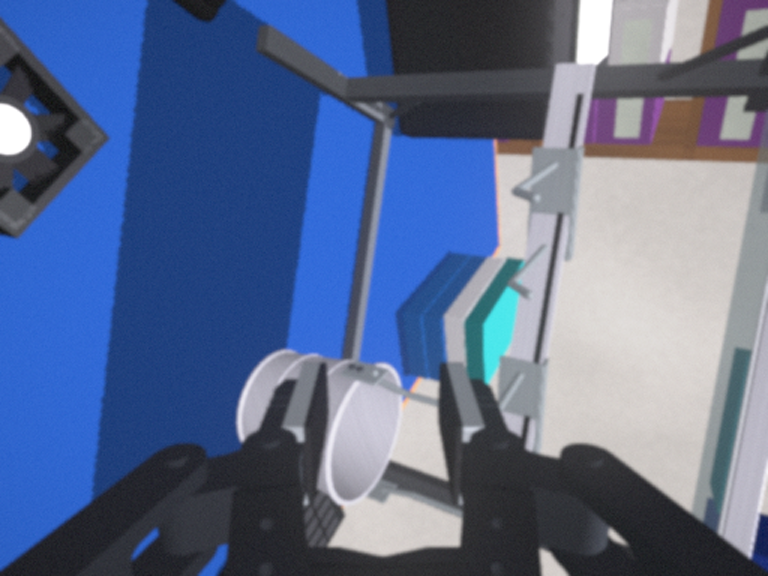

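The wrist view, with world up pointing to image right, shows the empty prongs. The upper one runs root (556,168), elbow (516,190), tip (538,198). The lower one runs root (545,247), elbow (511,284), tip (527,296). Both tips agree with the top-view estimate to about 5 px. The other pail hangs at (320,430).

Run:
```python
from h import *
w=np.load("w4.npz"); cw=(None,w["K"],w["o"],w["A"]); ct=cam("top")
def tri(a,b):
    A=np.zeros((3,3));B=np.zeros(3)
    for o,r in(ray(ct,*a),ray(cw,*b)):
        r=r/np.linalg.norm(r); M=np.eye(3)-np.outer(r,r); A+=M; B+=M@o
    return np.linalg.solve(A,B)
t2=tri((152.9,189.9),(538/1.5,198/1.5)); t1=tri((159.7,166.4),(527/1.5,296/1.5))
print("left tip",t2,"right tip",t1,np.linalg.norm(t1-t2)); d=t2-t1; print("y yaw",np.degrees(np.arctan2(d[1],d[0]))-90)
e2=onz(cw,516/1.5,190/1.5,.237);e1=onz(cw,511/1.5,284/1.5,.237);r2=onz(cw,556/1.5,168/1.5,.24);r1=onz(cw,545/1.5,247/1.5,.24)
for a,b in((e2,r2),(e1,r1)): d=b-a; print(a,b,np.linalg.norm(d),np.degrees(np.arctan2(d[1],d[0])))
# rail ends at shelf: front edge ends by top view
m=(t1+t2)/2; print(m,proj(cw,[*(m+.112*np.array([np.cos(np.radians(77)),np.sin(np.radians(77)),0]))[:2],.24])*1.5,proj(cw,[*(m+.112*np.array([np.cos(np.radians(53)),np.sin(np.radians(53)),0]))[:2],.24])*1.5)
```

```text
left tip [0.48203804 0.25469229 0.25390993] right tip [0.54752359 0.23937993 0.25081135] 0.0673233070627017
y yaw 76.83910035091867
[0.48335916 0.26513057 0.237     ] [0.51114877 0.36027717 0.24      ] 0.09916721784404268 73.71842372426788
[0.54715849 0.24859427 0.237     ] [0.56600452 0.32855877 0.24      ] 0.08221006442431184 76.73853594964744
[0.51478081 0.24703611 0.25236064] [554.01176374 202.72193634] [547.25334987 258.23894378]
```

```bash
cat > arc.py <<'E'
from h import *
D=np.radians
H=np.array([.546,-.1002,.109])
def pose(phi,tilt):
    r=att(0,D(tilt),1); return tcp(H+.09*np.array([-np.cos(D(phi)),0,np.sin(D(phi))]),r),r
def arc(a,b,ta,tb,n,v):
    for k in range(1,n+1):
        p,r=pose(a+(b-a)*k/n,ta+(tb-ta)*k/n)
        env.move_linear(list(p),quat(r),v=v)
        s=env.sense(); print("phi",a+(b-a)*k/n,s["force"].round(1),round(float(s["width"]),3),round(s["t"],2))
E
python3 - <<'E'
from arc import *
r=att(0,0,1)
env.movej(env.solve_ik([.4565,-.1,.25],quat(r)))
env.grip(.30); f0=env.sense()["force"]
print(env.move_linear([.4565,-.1,.072],v=.15,force_limit=8),f0)
s=env.sense();print(s["eef_pos"],s["force"])
env.grip(0,25); s=env.sense(); print(s["force"],s["width"],s["finger_force"],s["t"])
arc(-11.5,45,0,20,5,.1)
env.grip(.28); env.grip(0,25)
arc(45,90,20,40,4,.1)
env.pause(.2); print(env.sense()["force"],env.sense()["eef_pos"])
c=cam("scene"); cv2.imwrite("pics/s5.png",cv2.resize(c[0][170:280,160:340],(800,489),interpolation=cv2.INTER_CUBIC))
E
```

```text
False [ 0.11671533  0.100471   -0.20372865]
[ 0.45735329 -0.10026581  0.07277838] [ 0.36942189 -0.55815541 -0.48981913]
[ 1.96412305  0.33762106 -0.50913341] 0.12661289354765778 24.372315108776093 17.525
phi -0.1999999999999993 [-0.6 -0.9  0. ] 0.128 17.85
phi 11.100000000000001 [-1.5 -0.4 -0.4] 0.127 18.18
phi 22.4 [-2.  -0.3  1.3] 0.128 18.52
phi 33.7 [-2.5 -0.2  0.4] 0.129 18.85
phi 45.0 [-2.   0.4  2.2] 0.127 19.19
phi 56.25 [ 1.5 -1.  -1.2] 0.128 20.07
phi 67.5 [ 0.9 -0.8 -0. ] 0.128 20.41
phi 78.75 [ 0.7 -1.   0.9] 0.127 20.75
phi 90.0 [-0.2 -0.6  0.4] 0.131 21.15
[ 0.74085002 -0.6890724  -0.25355496] [ 0.5581937  -0.10008067  0.18457293]
```

View pics/s5.png

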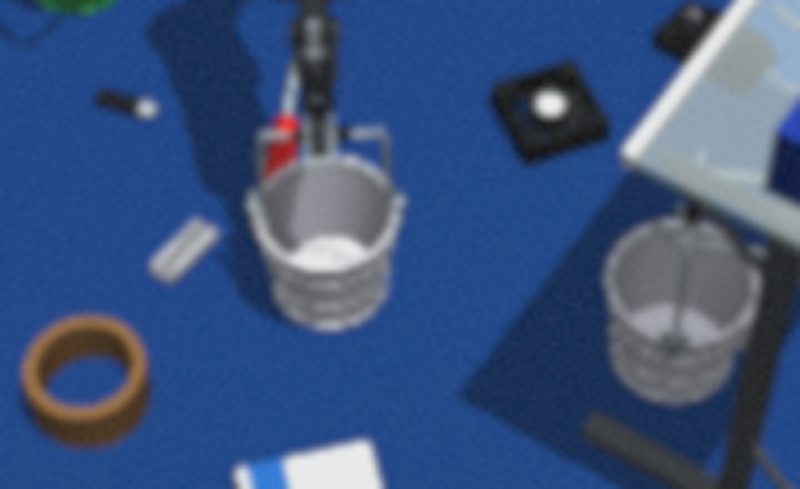

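The pail stands upright. Its bail is up and held at (320,135), and the ears are at (250,203) and (400,200). I'll check the hinge x, then lift.

Run:
```python
from arc import *
c=cam("scene")
print(onz(c,160+325*.225,170+201.5*.225,.109))
hsv=cv2.cvtColor(c[0],cv2.COLOR_BGR2HSV); 
bot=onz(c,160+330*.225,170+326*.225,0); print("front of foot",bot)
ct=cam("top"); g=cv2.cvtColor(ct[0],cv2.COLOR_BGR2HSV)
m=cv2.inRange(g,(0,0,90),(180,90,255)); m[:, :255]=0; m[:,310:]=0; m[:155]=0; m[215:]=0
k=max(cv2.findContours(m,cv2.RETR_EXTERNAL,cv2.CHAIN_APPROX_NONE)[0],key=cv2.contourArea); print(cv2.boundingRect(k))
x,y,w,h=cv2.boundingRect(k); print("rim far edge x",onz(ct,x+w/2,y,.1),"sides",onz(ct,x,y+h/2,.11),onz(ct,x+w,y+h/2,.11))
```

```text
[ 0.54455094 -0.09662252  0.109     ]
front of foot [ 0.59109616 -0.09759737  0.        ]
(261, 160, 41, 37)
rim far edge x [ 0.60252329 -0.10150373  0.1       ] sides [ 0.54203768 -0.03715546  0.11      ] [ 0.54116601 -0.16250102  0.11      ]
```

```bash
cat > hang.py <<'E'
from arc import *
Y=D(76.5); hx=np.array([np.cos(Y),np.sin(Y),0]); RH=att(Y,D(40),1)
SEAT=np.array([.521,.273,.243])
def hp(back,dz): return list(tcp(SEAT-back*hx+[0,0,dz],RH))
E
python3 - <<'E'
from hang import *
env.grip(0,60)
p,r=pose(90,40); 
env.move_linear(list(p+[0,0,.095]),quat(r),v=.07); s=env.sense(); print(s["force"],s["width"],s["t"])
env.move_linear(hp(.16,.05),quat(RH),v=.08); s=env.sense(); print(s["force"],s["t"],s["joint_velocities"].round(3))
env.pause(.8)
c=cam("scene"); cv2.imwrite("pics/s6.png",cv2.resize(c[0][100:290,200:420],(695,600),interpolation=cv2.INTER_CUBIC)); print(env.sense()["eef_pos"],hp(.16,.05))
E
```

```text
[-0.28833863 -0.50409884 -3.30314707] 0.12086973680234198 23.225
[-0.38485003 -1.18896842 -3.52025546] 26.3833 [-0.002 -0.001 -0.    -0.     0.001 -0.001]
[0.48650557 0.1293105  0.27844994] [np.float64(0.48649980174413665), np.float64(0.1292963321367785), np.float64(0.2784451555807394)]
```

View pics/s6.png

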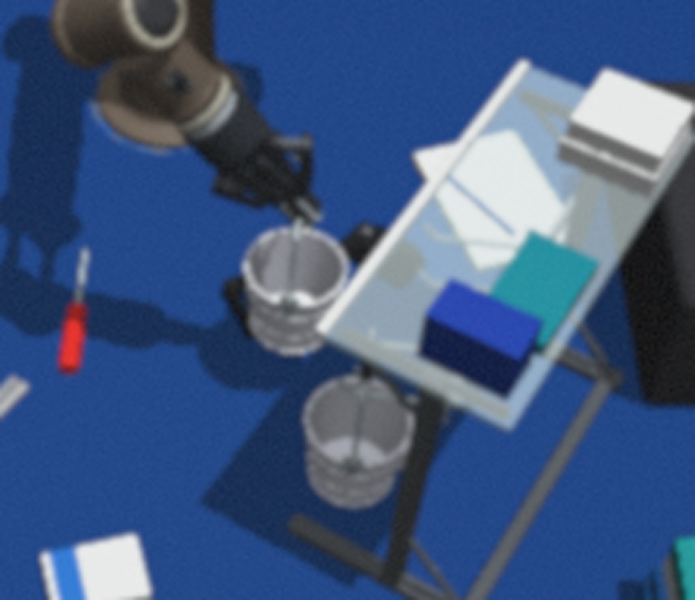

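The pail hangs upright under the gripper at (296,290). The neighbouring pail at (358,440) is clear of it. The force reading corresponds to about 0.34 kg, so I'm inserting now.

Run:
```python
from hang import *
print(env.move_linear(hp(0,.04),quat(RH),v=.06,force_limit=10)); env.pause(.6)
s=env.sense(); print(s["eef_pos"],hp(0,.04),s["force"],s["t"])
print(env.move_linear(hp(0,-.005),quat(RH),v=.03,force_limit=2.6))
s=env.sense(); print("z above seat",(s["eef_pos"]-hp(0,0)).round(4),s["force"],s["t"])
for n in("scene","top"):
    c=cam(n); cv2.imwrite(f"pics/{n}7.png",c[0])
a=cv2.resize(cv2.imread("pics/scene7.png")[110:260,240:390],(400,400),interpolation=cv2.INTER_CUBIC)
b=cv2.resize(cv2.imread("pics/top7.png")[100:240,90:230],(400,400),interpolation=cv2.INTER_CUBIC)
cv2.imwrite("pics/c7.png",np.hstack([a,b]))
```

```text
False
[0.52383    0.28484361 0.26842109] [np.float64(0.5238510599610815), np.float64(0.2848755194004068), np.float64(0.2684451555807394)] [ 0.65100119  0.32871669 -4.37207621] 30.6583
True
z above seat [-0.0001  0.0001 -0.0006] [-0.92674539 -0.87680081  5.03433285] 31.875
```

View pics/c7.png

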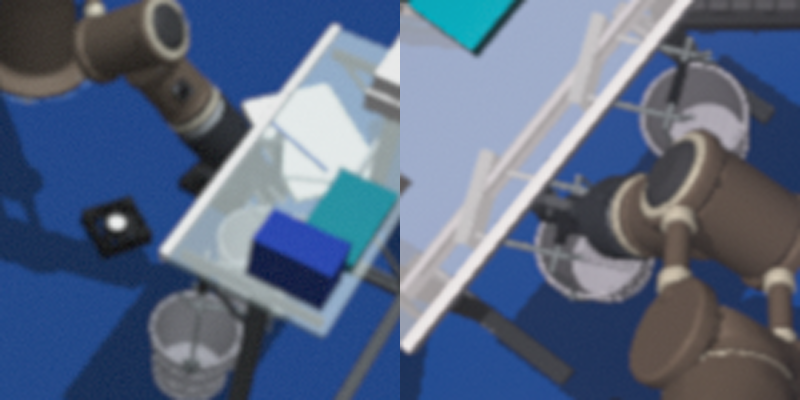

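The wire has met the prongs exactly at seat height, and the top crop shows the prong tips at (580,180) and (540,250) on either side of the gripper. Now I'll release, back out along the tool axis, and look.

Run:
```python
from hang import *
env.move_linear(list(env.sense()["eef_pos"]+[0,0,.0005]),v=.02)
env.grip(.15); env.pause(.2); env.grip(.45); env.pause(.6)
s=env.sense(); print(s["force"],s["width"],s["t"])
z=RH.as_matrix()[:,2]; p=s["eef_pos"]
print(env.move_linear(list(p-.05*z),v=.05,force_limit=5)); env.move_linear(list(p-.16*z),v=.15)
s=env.sense(); print(s["force"],s["eef_pos"],s["t"])
env.move_linear([.40,.05,float(s["eef_pos"][2])],v=.15)
env.pause(1.0)
a=[]
for n in("wrist","top"):
    c=cam(n); a.append(c[0])
b=cv2.resize(a[1][100:240,90:230],(384,384),interpolation=cv2.INTER_CUBIC)
w=cv2.resize(a[0],(416,312)); w=cv2.copyMakeBorder(w,0,72,0,0,cv2.BORDER_CONSTANT)
cv2.imwrite("pics/c8.png",np.hstack([w,b]))
env.pause(.5); c=cam("top"); print("motion",cv2.absdiff(c[0],a[1])[100:240,90:230].max(),cv2.absdiff(c[0],a[1])[100:240,90:230].mean(),env.sense()["t"])
```

```text
[ 0.17796832 -0.7488751  -0.0544852 ] 0.4517819600050913 33.6917
False
[ 0.04632549 -0.20167936 -0.10923009] [0.49925817 0.18508689 0.35003963] 35.725
motion 11 0.7344387755102041 38.6417
```

View pics/c8.png

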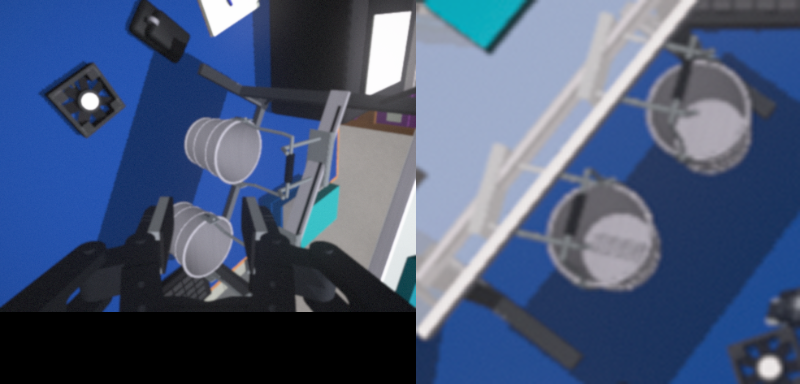

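The new pail hangs on both prongs: its bail is at (575,215) in the top crop and the finned heatsink is on its floor at (618,243). It is motionless, the other pail is still in place, and the robot is clear.

```bash
python3 -c "
from bench import env
print(env.finish_job())"
```

```text
the job is handed in; nothing more can be done
None
```

The pail hangs still and upright by its bail on the empty prongs with the heatsink inside, the other pail is still hanging in place, and I handed the job in at about 39 s.

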